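Load a power module under the sprung roller arm of a test jig

ROBOT

A 6-joint arm with a two-finger parallel gripper is mounted at the origin on the work surface. World frame = base frame: x ahead of the robot, y to its left, z up, the work surface at z = 0. Lengths are in m, angles in rad, forces in N, time in s.
With the tool pointing down it reaches from about 0.35 to 0.975 m from the base axis. Payload 4.9 kg.
Tool frame: the origin (TCP) lies at the very end of the fingers, on their centre line; the grasp point (between the pads) lies 19 mm behind it; z points along the fingers, x is the direction in which the jaws open and shut, and the axes are right-handed (so a half turn about z gives the same grasp; the last joint's range is limited). The gripper opens to 85 mm and grips with 20 to 120 N. Pads are 22 mm wide; open, the fingers measure 114 mm over their backs; the gripper's body (76 mm by 85 mm) begins 54 mm behind the grasp point. The pads swing forward as they close: fully open they stand 13 mm farther back than shut.
Start: joints at [1.19, 0.053, 1.613, -0, 1.476, -0.119], TCP at [0.162, 0.604, 0.231] pointing down, gripper open.
Joint ranges: [-3.01, 3.01], [-1.01, 2.22], [0.06, 2.58], [-1.02, 4.17], [0.09, 2.62], [-3.14, 3.14]. Speed limits (rad/s): [2.57, 2.57, 3.14, 3.14, 3.14, 3.14].

INTERFACE

Orientations are given as a rotation vector (axis times angle).
In Python, from station import ctrl gives the robot as it stands.
- The arm moves only by the shell command python3 -m handwheel 'ROWS' [OPENING] [FORCE]. ROWS is a JSON object of lists of equal length, an entry for each row: "offset": the shift along the world's x, y, z in units of 40 mm (1.0 is 40 mm), a list of three; "roll": the turn about the world's z in units of 6 degrees (1.0 is 6 degrees). A call has exactly 10 rows; each row is the pose to reach, as a shift and turn from the pose commanded when the call began; what a row does not reach only later rows make up. A row lasts 1/10 s, in which the tool goes at most 50 mm and 8.59 degrees, less where a joint would pass 70% of its speed; a pose out of reach is approached as far as the arm can. A call with a gripper value outside its range is refused whole. OPENING is the finger opening in mm, from 0 to 85.4, set as the call begins (- or left out, the last holds). The fingers move at their own pace and stop on an object; FORCE is the grip in N (left out, the last holds). Time passes only in rows, so rows that repeat a pose let the fingers close, or fill a call up. It gives the time, the measured TCP pose, the force and the opening at its end, in the units of the state.
- ctrl.get_obs(): the state, without advancing time (a new reading comes with each control period).
- ctrl.get_image(name): name is "scene" or "top" or "wrist"; returns a dict with "img" (400x640x3 uint8, red, green, blue), "fx", "fy", "cx", "cy" (pixels), "T" (4x4, takes a point from camera to world coordinates). Camera axes: x right, y down, z forward; pixel columns grow to the right and rows downward; lengths in m; the calibration is good to about 2 mm. The wrist camera is an equidistant fisheye: a pixel r from the principal point sees the ray r / f radians off the axis. A picture is of the moment at which its call begins. There is no depth.
- ctrl.finish_job(): hands the job in, once; it reports no verdict.
The state is a dict: "t": time; "q": joint angles; "dq": joint speeds; "effort": joint torques, N m; "tool_pos": TCP position; "tool_rot": TCP orientation; "contact_force": force on the tool from outside, world axes, zero at the start; "wrist_torque": the same for the moment, N m; "opening": finger opening in m.
Only numpy, scipy, OpenCV 4.12 (cv2) and the standard library are available. Lean on these libraries where they do the work, as an engineer would, in place of code of your own. Each camera call takes 0.05 s, during which the arm holds its last target.

TASK

Take the wedge-nosed module by its black handle, set it on the bed of the test jig with the nose pointing to the end stop, and slide it along the bed so that its nose pushes the sprung roller arm up and passes beneath. Stop when the nose has reached the end stop and the module lies flat, straight and centred on the bed with the roller bearing down on its top, then let go. Leave the shorter, square-ended module where it is.

Things in the scene. Friction and masses are not known exactly. Their poses are not given: they have to be found in the camera images.
- wedge_module: Aluminium module, 120 x 50 wide x 30 mm high, 0.35 kg. Origin: middle of the lower nose edge; x points out of the nose, z up; body from x = -120 to 0. Front 35 mm is a wedge: top slopes from 30 high at x = -35 to 5 high at the nose; flat behind. Black bar handle on top, 40 long (x), 12 thick (y), centred at x = -95, y = 0, from 30 to 66 above the underside: grasp from above across its thickness.
- square_module: Bystander, not to be moved: same metal and same kind of handle, but only 90 mm long (x = -90 to 0) x 50 wide x 30 high, with a square front instead of a wedge. Origin: middle of its lower front edge, x out of the front; handle centred at x = -62.
- jig: Fixed jig (mm). Origin: on the bench under the end stop's front face; x from loading end to stop. Dark bed, top 15 above bench, x -210 to 80, 90 wide, no side walls. Stop 70 wide, 15 high on the bed. White roller (radius 12, 26 wide) at x = -49, y = 0, underside 6 above bed at rest, on an arm hinged at x = 50; all under 75 high. Module home: its origin at x 0, y 0, z 15, axes as the jig's.
- holddown (a joint): Angle of the sprung roller arm (rad): 0 at rest, grows as the roller is lifted (limit 0.8), about 0.24 with the roller on the flat top of the module on the bed. The spring presses the roller down with about 3 N at rest and 5 N at 0.24; sliding the module under it takes about 10 N.
Things that resemble listed ones, but are neither listed nor needed, are in the scene too. What is shaped like the wedge_module but purple or yellow is not meant.

How it is judged:
At the end, for the whole second after the job is handed in: The wedge-nosed module lies flat and at rest on the jig's bed (height within 4 mm, tilt under 0.08 rad), its nose within 12 mm of the end stop, within 15 mm of the centre line and within 10 degrees of straight; the roller arm bears on its top (holddown 0.19 to 0.29 rad) (x of wedge_module in the frame of jig between -0.012 and 0.006 m and y of wedge_module in the frame of jig between -0.015 and 0.015 m and z of wedge_module in the frame of jig between 0.011 and 0.019 m and angle between wedge_module's own z axis and vertical below 0.08 rad and angle between the x axis of wedge_module and the x axis of jig, either way round below 0.175 rad and value of joint holddown between 0.19 and 0.29 rad and linear speed of wedge_module below 0.02 m/s); the robot touches nothing.
It fails at once if the square-ended module is moved by more than 30 mm (distance of square_module from where it was at the start of the episode above 0.03 m).
It also fails if it takes over 42 s, if anything falls off the work surface, if the arm or the gripper's body presses on something with over 40 N, if the wrist force passes 120 N, or if a joint passes its speed limit or range.

## Working session

There is one attempt and no reset: what is moved stays moved. The work goes in short steps, Python scripts to look and compute and a shell command to move; the robot and the scene stay as the last step left them, time stands still between calls to the robot, and variables do not carry over. Pictures are saved under pics/ and viewed, and the job is handed in when it is done.

```bash
ls; mkdir -p pics
cat > h.py <<'E'
from station import ctrl
import numpy as np, cv2, pickle
def snap(name,fn):
    d=ctrl.get_image(name); pickle.dump(d,open(f'pics/{fn}.pkl','wb'))
    cv2.imwrite(f'pics/{fn}.png',cv2.cvtColor(d['img'],cv2.COLOR_RGB2BGR)); return d
def load(fn): return pickle.load(open(f'pics/{fn}.pkl','rb'))
def ray(d,u,v):
    x=(u-d['cx'])/d['fx'];y=(v-d['cy'])/d['fy']
    r=d['T'][:3,:3]@np.array([x,y,1.]); return d['T'][:3,3],r
def pix2z(d,u,v,z):
    o,r=ray(d,u,v); return o+r*(z-o[2])/r[2]
def proj(d,p):
    p=np.linalg.inv(d['T'])@np.r_[p,1]; return np.array([d['fx']*p[0]/p[2]+d['cx'],d['fy']*p[1]/p[2]+d['cy']])
def crop(fn,u0,v0,u1,v1,s,out):
    im=cv2.imread(f'pics/{fn}.png')[v0:v1,u0:u1]; cv2.imwrite(f'pics/{out}.png',cv2.resize(im,None,fx=s,fy=s,interpolation=cv2.INTER_CUBIC))
E
python3 - <<'E'
from h import *
for n in ['scene','top']:
    d=snap(n,n+'0'); print(n,d['fx'],d['cx'],d['cy'],np.round(d['T'],3).tolist())
o=ctrl.get_obs();print(o['t'],o['tool_pos'],o['tool_rot'],o['opening'],o['contact_force'])
E
```

```text
pics
scene 388.9753172680086 320.36047504980866 196.13516488676564 [[-0.549, 0.615, -0.565, 1.053], [0.835, 0.412, -0.364, 0.304], [0.009, -0.672, -0.74, 0.834], [0.0, 0.0, 0.0, 1.0]]
top 504.8370822677593 320.2179196863897 190.14600462239991 [[0.016, -0.99, 0.143, 0.288], [-1.0, -0.016, -0.002, -0.088], [0.004, -0.143, -0.99, 1.304], [0.0, 0.0, 0.0, 1.0]]
0.1 [0.16153501 0.60316097 0.23016404] [ 2.49161447  1.9118777  -0.00259273] 0.08566687088442493 [-0.61806291 -0.54831705 -0.37620313]
```

View pics/scene0.png

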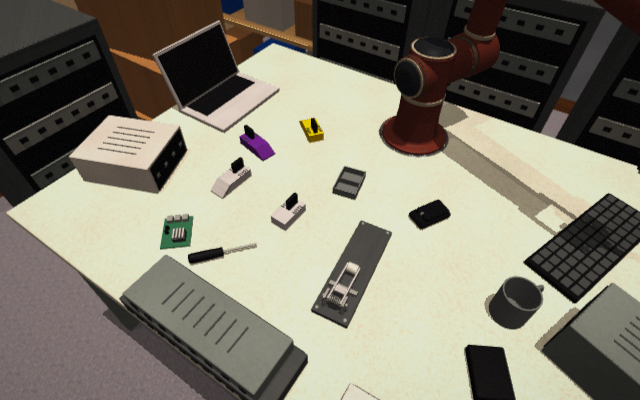

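View pics/top0.png

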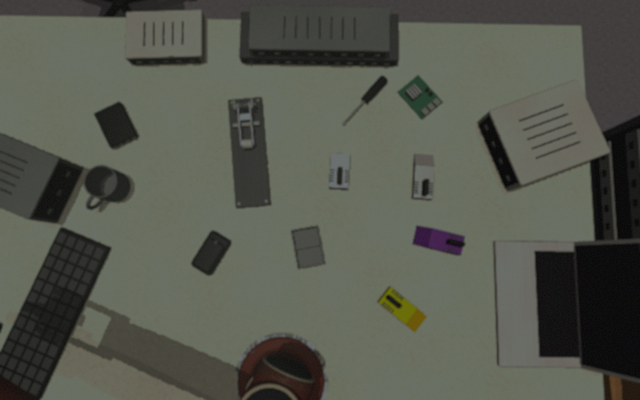

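Candidates: the silver module at top(423,177)/scene(232,177) with a sloping nose, the silver module at top(340,171)/scene(289,210), which is shorter with a square front, purple at top(438,240), and yellow at top(402,308). By the description I choose the one at (423,177), and I'm checking it in a crop.

Run:
```python
from h import *
crop('scene0',200,140,320,240,6,'c1')
crop('top0',320,140,450,210,6,'c2')
crop('top0',215,85,285,215,4.5,'c3')
```

```text
(no output)
```

View pics/c1.png

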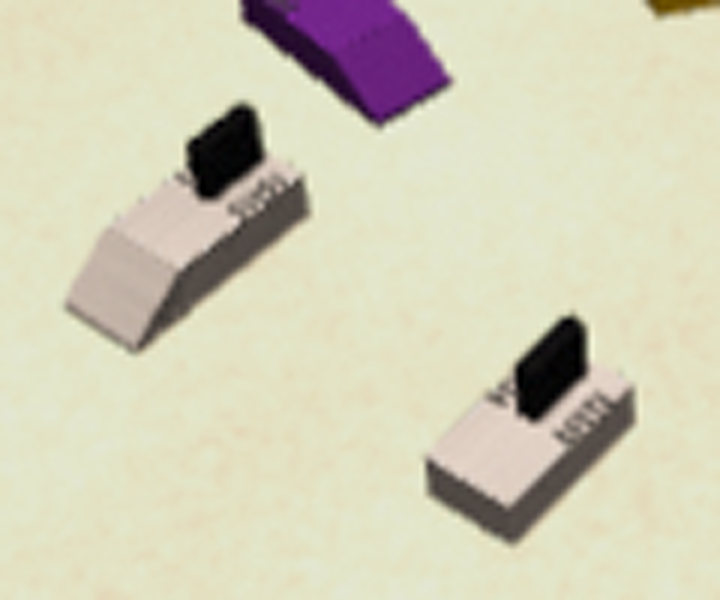

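View pics/c2.png

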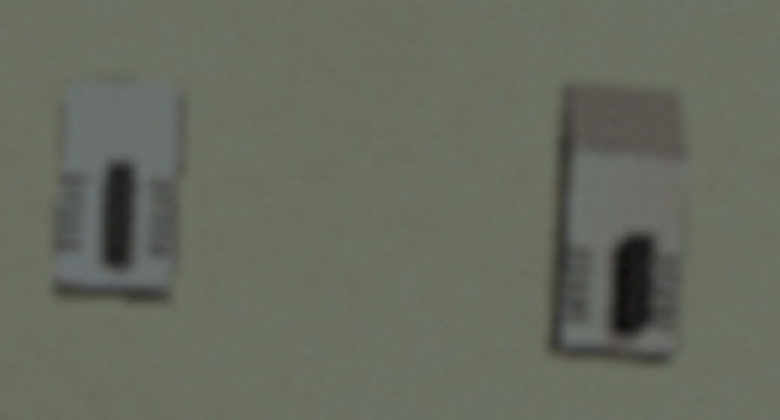

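View pics/c3.png

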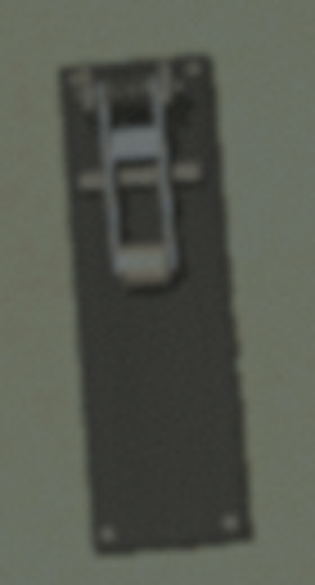

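```bash
cat > fit.py <<'E'
from h import *
from scipy.optimize import least_squares
def P(p,m):
    c,s=np.cos(p[2]),np.sin(p[2]); return np.array([p[0]+c*m[0]-s*m[1],p[1]+s*m[0]+c*m[1],m[2]])
def fit(obs,x0):
    f=lambda p:np.concatenate([proj(d,P(p,np.array(m)/1000))-uv for d,m,uv in obs])
    r=least_squares(f,x0,loss='soft_l1'); return r.x,f(r.x).reshape(-1,2)
def C(off,s,u,v): return np.array([off[0]+(u+.5)/s-.5,off[1]+(v+.5)/s-.5])
E
python3 - <<'E'
from fit import *
t=load('top0');s=load('scene0')
o=(320,140);q=(200,140)
ob=[(t,(0,25,5),C(o,6,567,84)),(t,(0,-25,5),C(o,6,680,90)),(t,(-35,25,30),C(o,6,568,150)),(t,(-35,-25,30),C(o,6,687,157)),(t,(-120,25,30),C(o,6,562,345)),(t,(-120,-25,30),C(o,6,672,355)),
]
os_=[(s,(0,25,0),C(q,6,135,352)),(s,(0,-25,0),C(q,6,66,307)),(s,(-35,25,30),C(q,6,178,268)),(s,(-35,-25,30),C(q,6,113,222)),(s,(-120,25,30),C(q,6,305,178)),(s,(-120,25,0),C(q,6,308,213))]
for n,l in (('top',ob),('sc',os_),('both',ob+os_)):
    x,r=fit(l,[.5,-.3,0]); print(n,x.round(4),np.degrees(x[2]).round(2)); print(r.round(1).tolist())
o=(215,85)
ob=[(t,(80,45,15),C(o,4.5,60,68)),(t,(80,-45,15),C(o,4.5,208,55)),(t,(-210,-45,15),C(o,4.5,252,540)),(t,(-210,45,15),C(o,4.5,97,553))]
for l in (ob,):
    x,r=fit(l,[.5,.1,0]); print('jig',x.round(4),np.degrees(x[2]).round(2)); print(r.round(1).tolist())
crop('scene0',300,210,400,335,5,'c4')
E
```

```text
top [ 0.5751 -0.3593 -0.0718] -4.12
[[-0.4, -0.4], [-0.2, 0.3], [0.5, -0.2], [0.0, 0.3], [-0.6, -0.0], [0.7, 0.0]]
sc [ 0.5786 -0.3598 -0.08  ] -4.58
[[0.0, 0.2], [-0.2, -0.2], [0.2, 0.1], [-0.9, 0.1], [0.1, -1.0], [0.8, 0.3]]
both [ 0.5764 -0.3598 -0.0771] -4.42
[[-0.1, -0.9], [-0.0, -0.2], [0.6, -0.8], [0.2, -0.1], [-0.6, -0.6], [0.7, -0.5], [0.6, -0.3], [0.3, -0.6], [0.7, -0.4], [-0.4, -0.3], [0.5, -1.5], [1.2, -0.1]]
jig [0.6372 0.1052 0.1159] 6.64
[[-0.5, -0.1], [0.6, -0.5], [0.2, -0.0], [-0.3, 0.6]]
```

View pics/c4.png

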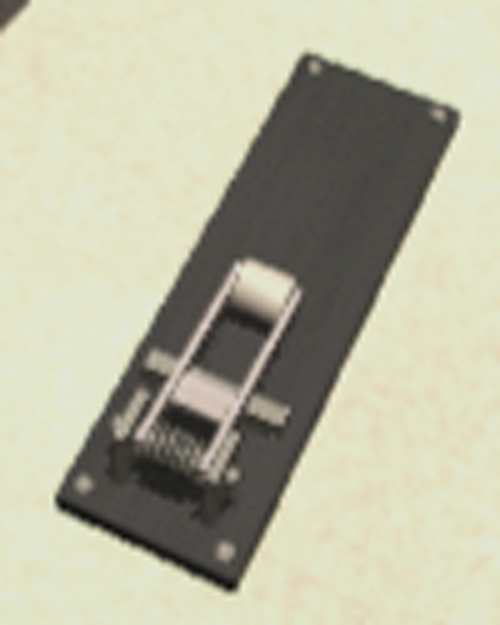

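Run:
```python
from fit import *
t=load('top0');s=load('scene0');q=(300,210)
o=(215,85)
ob=[(t,(80,45,15),C(o,4.5,60,68)),(t,(80,-45,15),C(o,4.5,208,55)),(t,(-210,-45,15),C(o,4.5,252,540)),(t,(-210,45,15),C(o,4.5,97,553))]
os_=[(s,(80,-45,15),C(q,5,57,498)),(s,(80,45,15),C(q,5,238,580)),(s,(-210,-45,15),C(q,5,306,52)),(s,(-210,45,15),C(q,5,460,116))]
for l in (ob,os_,ob+os_):
    x,r=fit(l,[.5,.1,0]); print('jig',x.round(4),np.degrees(x[2]).round(2)); print(r.round(1).tolist())
M=[.5764,-.3598,-.0771];J=x
print('handle',P(M,(-.095,0,.066)))
for sx in (-.08,-.12,-.1,0): print(sx,'handle at',P(J,(sx-.095,0,0)), 'nose',P(J,(sx,0,0)))
```

```text
jig [0.6372 0.1052 0.1159] 6.64
[[-0.5, -0.1], [0.6, -0.5], [0.2, -0.0], [-0.3, 0.6]]
jig [0.642  0.1081 0.1147] 6.57
[[-0.3, -0.1], [-0.0, 1.1], [-0.2, -0.4], [0.6, -1.0]]
jig [0.6392 0.1065 0.1171] 6.71
[[-1.0, -0.8], [0.0, -1.2], [-0.2, -0.8], [-0.7, -0.2], [-0.2, -1.3], [0.1, -0.4], [-0.4, -1.4], [0.4, -2.1]]
handle [ 0.48168222 -0.35248275  0.066     ]
-0.08 handle at [0.46536951 0.08606091 0.        ] nose [0.5597187  0.09716183 0.        ]
-0.12 handle at [0.42564353 0.08138684 0.        ] nose [0.51999272 0.09248776 0.        ]
-0.1 handle at [0.44550652 0.08372388 0.        ] nose [0.53985571 0.0948248  0.        ]
0 handle at [0.54482146 0.09540905 0.        ] nose [0.63917065 0.10650998 0.        ]
```

```bash
python3 -m handwheel '{"offset":[[0.3,-0.4,0],[1,-1.4,0],[1.8,-2.5,0],[2.5,-3.6,0],[3.3,-4.8,0],[4.1,-6,0],[4.9,-7.1,0],[5.6,-8.2,0],[6.2,-9.1,0],[6.5,-9.5,0]],"roll":[0.1,0.3,0.5,0.7,0.9,1.1,1.3,1.5,1.7,1.77]}' 85
python3 - <<'E'
from h import *
o=ctrl.get_obs();print(o['t'],o['tool_pos'],o['tool_rot'],o['q'].round(2))
E
```

```text
t: 1.1
tool_pos: [0.4224, 0.2214, 0.231]
tool_rot: [2.305, 2.134, -0.0]
contact_force: [0.7, -0.2, -0.1]
opening: 0.0853
1.1 [0.42241003 0.22138098 0.23100869] [ 2.30512679e+00  2.13418567e+00 -2.27400484e-04] [ 0.33 -0.31  1.95 -0.    1.51 -1.17]
```

```bash
python3 -m handwheel '{"offset":[[0.1,-0.5,0],[0.2,-1.6,0],[0.4,-2.8,0],[0.6,-4,0],[0.8,-5.2,0],[1,-6.4,0],[1.2,-7.6,0],[1.3,-8.8,0],[1.4,-10,0],[1.5,-11,0]],"roll":[0,0,0,0,0,0,0,0,0,0]}' 85
python3 -m handwheel '{"offset":[[0,-0.7,0],[0,-1.4,0],[0,-2.1,0],[0,-2.7,-0.2],[0,-3.1,-0.5],[0,-3.3,-0.8],[0,-3.3,-1],[0,-3.3,-1.1],[0,-3.3,-1.1],[0,-3.3,-1.1]],"roll":[0,0,0,0,0,0,0,0,0,0]}' 85
python3 - <<'E'
from h import *
o=ctrl.get_obs();print(o['t'],o['tool_pos'],o['tool_rot'],o['q'].round(2))
d=snap('wrist','w1');snap('scene','s1');print(d['fx'],d['cx'],d['cy'],d['T'].round(3).tolist())
crop('s1',170,110,330,230,5,'s1c')
E
```

```text
t: 2.1
tool_pos: [0.4812, -0.2187, 0.2308]
tool_rot: [-2.306, -2.133, 0.0]
contact_force: [-0.2, 0.1, -0.4]
opening: 0.085
t: 3.1
tool_pos: [0.4821, -0.3476, 0.1877]
tool_rot: [2.303, 2.136, 0.0]
contact_force: [-0.4, -0.0, -0.5]
opening: 0.085
3.1 [ 0.48209948 -0.3476381   0.18770619] [2.30317141e+00 2.13579750e+00 2.53816518e-04] [-0.75  0.01  1.73  0.    1.4  -2.25]
309.70691628693146 321.2993335602349 202.49004386548157 [[0.075, 0.948, 0.31, 0.403], [0.997, -0.071, -0.023, -0.341], [-0.0, 0.311, -0.95, 0.33], [0.0, 0.0, 0.0, 1.0]]
```

View pics/w1.png

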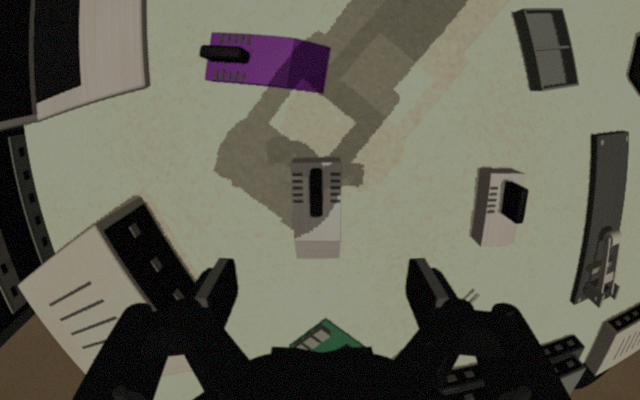

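View pics/s1c.png

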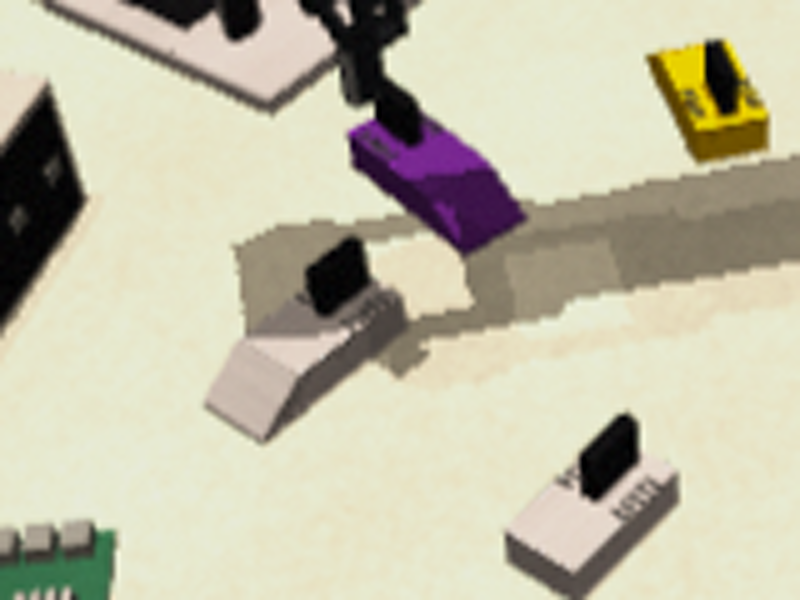

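The wrist view shows the handle's top at about (316,168–216), midway between the fingers. The wedge nose is at (318,257) and faces away from the purple module. I'll measure the handle precisely.

```bash
cat >> h.py <<'E'
def fpix2z(d,u,v,z):
    x=(u-d['cx'])/d['fx'];y=(v-d['cy'])/d['fy'];t=np.hypot(x,y)
    r=np.array([x/t*np.sin(t),y/t*np.sin(t),np.cos(t)]) if t>0 else np.array([0,0,1.])
    r=d['T'][:3,:3]@r;o=d['T'][:3,3];return o+r*(z-o[2])/r[2]
E
python3 - <<'E'
from h import *
crop('w1',280,150,355,265,5,'w1c')
E
```

```text
(no output)
```

View pics/w1c.png

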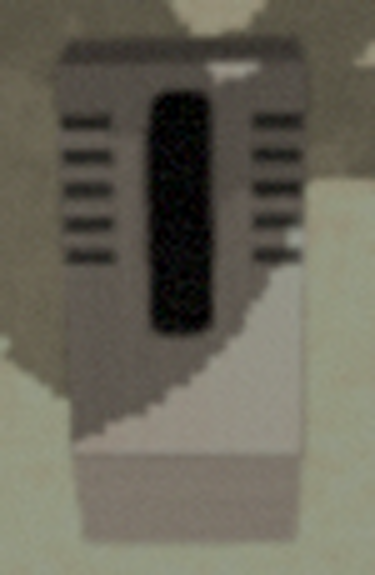

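Run:
```python
from h import *
d=load('w1')
f=lambda u,v,z:fpix2z(d,280+(u+.5)/5-.5,150+(v+.5)/5-.5,z)
for n,p in dict(rearL=(60,60,.03),rearR=(302,63,.03),crL=(70,455,.03),crR=(300,455,.03),noseL=(83,543,.003),noseR=(298,543,.003),hbackL=(150,92,.066),hbackR=(212,92,.066),hfL=(150,333,.066),hfR=(212,333,.066)).items(): print(n,f(*p).round(4))
```

```text
rearL [ 0.4567 -0.3746  0.03  ]
rearR [ 0.461  -0.3272  0.03  ]
crL [ 0.5418 -0.3814  0.03  ]
crR [ 0.5454 -0.3324  0.03  ]
noseL [ 0.5777 -0.3845  0.003 ]
noseR [ 0.5815 -0.3332  0.003 ]
hbackL [ 0.4572 -0.3555  0.066 ]
hbackR [ 0.4581 -0.3448  0.066 ]
hfL [ 0.5018 -0.3594  0.066 ]
hfR [ 0.5026 -0.3481  0.066 ]
```

```bash
python3 -m handwheel '{"offset":[[0,-0.1,-0.2],[0,-0.1,-0.6],[0,-0.1,-1.1],[0,-0.1,-1.6],[0,-0.1,-2.1],[0,-0.1,-2.6],[0,-0.1,-3.1],[0,-0.1,-3.5],[0,-0.1,-3.7],[0,-0.1,-3.75]],"roll":[0,0,0,0,0,0,0,0,0,0]}' 70
python3 - <<'E'
from h import *
d=snap('wrist','w2');print(ctrl.get_obs()['t'])
E
```

```text
t: 4.2
tool_pos: [0.481, -0.3517, 0.0356]
tool_rot: [-2.303, -2.133, 0.0]
contact_force: [0.6, -0.3, 0.3]
opening: 0.0701
4.25
```

View pics/w2.png

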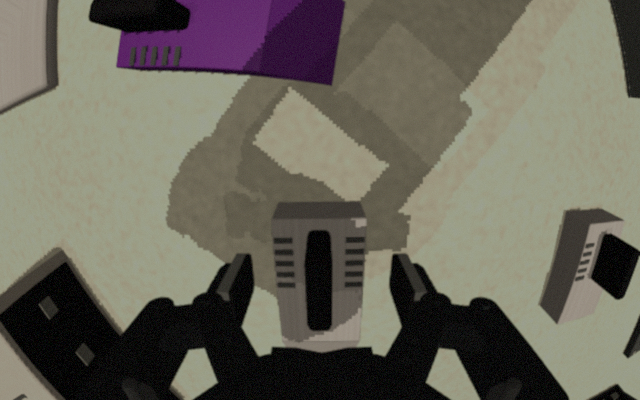

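The handle (318,230–330) sits midway between the pads (251 and 391), so I'm closing.

```bash
python3 -m handwheel '{"offset":[[0,0,0],[0,0,0],[0,0,0],[0,0,0],[0,0,0],[0,0,0],[0,0,0],[0,0,0],[0,0,0],[0,0,0]],"roll":[0,0,0,0,0,0,0,0,0,0]}' 0 80
python3 -m handwheel '{"offset":[[0,0,0],[0,0,0.1],[0,0,0.3],[0,0,0.6],[0,0,1],[0,0,1.4],[0,0,1.8],[0,0,2.2],[0,0,2.4],[0,0,2.5]],"roll":[0,0,0,0,0,0,0,0,0,0]}'
python3 - <<'E'
from h import *
d=snap('wrist','w3');snap('scene','s3');crop('s3',170,70,330,190,5,'s3c');o=ctrl.get_obs();print(o['t'],o['tool_pos'])
E
```

```text
t: 5.25
tool_pos: [0.4822, -0.3527, 0.0381]
tool_rot: [2.304, 2.134, 0.0]
contact_force: [-0.3, 0.4, 4.4]
opening: 0.0107
t: 6.25
tool_pos: [0.4823, -0.3528, 0.1391]
tool_rot: [2.303, 2.133, 0.0]
contact_force: [0.4, 0.7, -3.1]
opening: 0.0109
6.35 [ 0.48190284 -0.35244327  0.13785572]
```

View pics/w3.png

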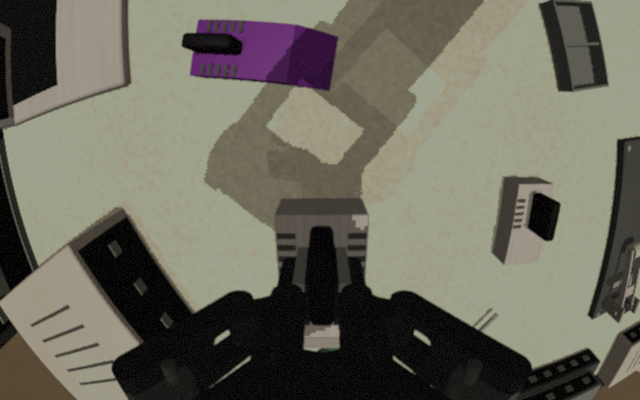

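View pics/s3c.png

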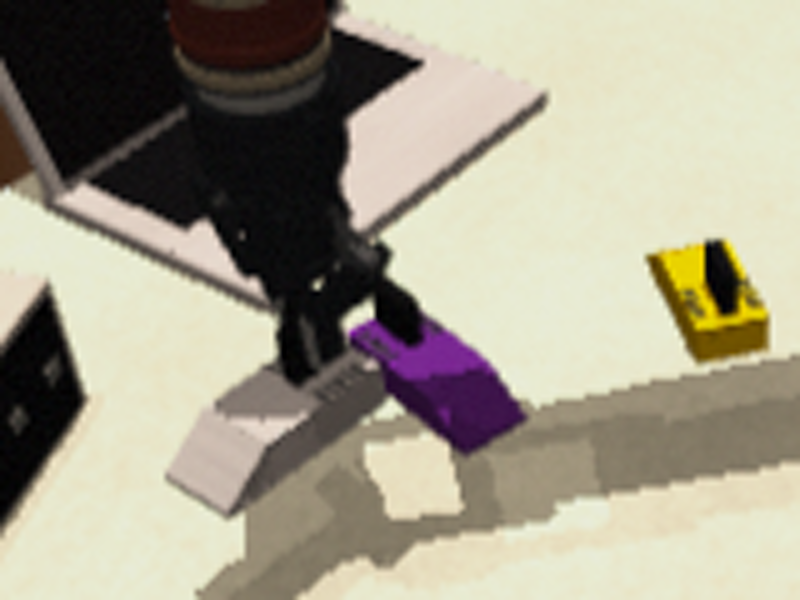

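```bash
python3 -m handwheel '{"offset":[[0,0.4,0.4],[-0.1,1.4,0.7],[-0.2,2.6,0.8],[-0.3,3.8,0.8],[-0.4,5,0.8],[-0.5,6.2,0.8],[-0.6,7.4,0.8],[-0.7,8.6,0.8],[-0.8,9.8,0.8],[-0.9,10.7,0.8]],"roll":[0,0.2,0.4,0.6,0.8,1,1.2,1.4,1.6,1.83]}'
python3 -m handwheel '{"offset":[[0,0.2,0],[0,0.2,0],[0,0.2,-0.2],[0,0.2,-0.5],[0,0.2,-0.9],[0,0.2,-1.3],[0,0.2,-1.6],[0,0.2,-1.8],[0,0.2,-1.8],[0,0.2,-1.8]],"roll":[0,0,0,0,0,0,0,0,0,0]}'
python3 - <<'E'
from h import *
d=snap('wrist','w4');snap('scene','s4');crop('s4',270,140,430,340,3.75,'s4c');snap('top','t4');crop('t4',200,80,320,230,4,'t4c');o=ctrl.get_obs();print(o['t'],o['tool_pos'],o['tool_rot'])
E
```

```text
t: 7.35
tool_pos: [0.4444, 0.0782, 0.1683]
tool_rot: [-2.086, -2.347, 0.001]
contact_force: [1.0, -0.2, -3.3]
opening: 0.0107
t: 8.35
tool_pos: [0.446, 0.0835, 0.0975]
tool_rot: [2.09, 2.345, 0.0]
contact_force: [-0.3, -0.5, -3.1]
opening: 0.0107
8.5 [0.44652383 0.0836827  0.09830088] [2.08901394e+00 2.34452135e+00 2.01620510e-03]
```

View pics/s4c.png

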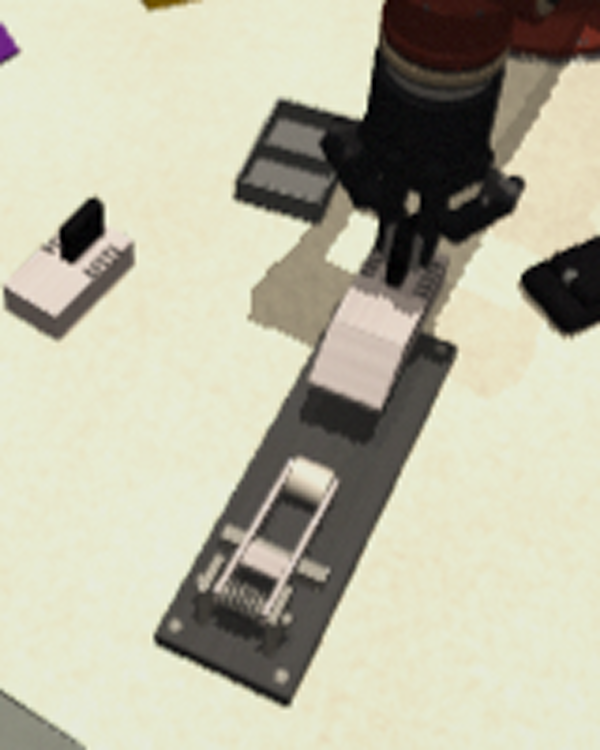

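View pics/t4c.png

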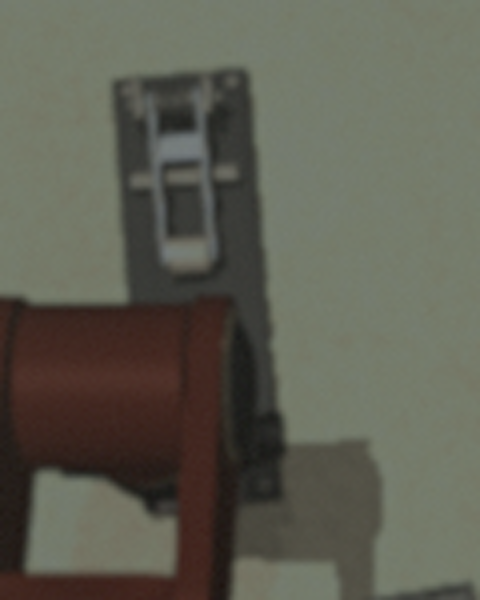

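View pics/w4.png

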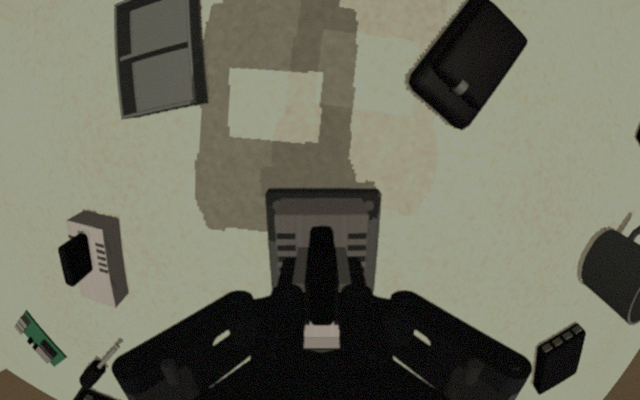

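Run:
```python
from fit import *
s=load('s4');yaw=2*np.arctan2(2.3445,2.089)-np.pi/2;print(np.degrees(yaw))
c,n=np.cos(yaw),np.sin(yaw);z0=.0983-.0378
M=[.4465+.095*c,.0837+.095*n,yaw]
im=cv2.imread('pics/s4c.png')
for m in [(0,25,0),(0,-25,0),(0,25,5),(0,-25,5),(-35,25,30),(-35,-25,30),(-120,25,30),(-120,-25,30)]:
    p=P(M,np.array(m)/1000)+[0,0,z0]; u=proj(s,p); q=((u+.5-[270,140])*3.75-.5); cv2.circle(im,tuple(q.round().astype(int)),2,(0,0,255),-1)
J=[.6392,.1065,.1171]
for m in [(80,45,15),(80,-45,15),(-210,45,15),(-210,-45,15),(0,35,30),(0,-35,30)]:
    p=P(J,np.array(m)/1000); u=proj(s,p); q=((u+.5-[270,140])*3.75-.5); cv2.circle(im,tuple(q.round().astype(int)),2,(0,255,0),-1)
cv2.imwrite('pics/s4o.png',im)
```

```text
6.5965479656233805
```

View pics/s4o.png

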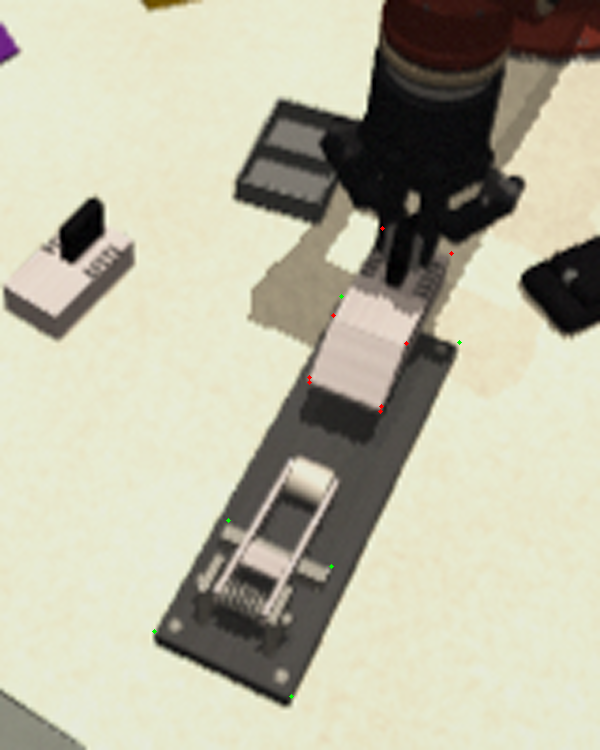

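```bash
python3 -m handwheel '{"offset":[[0,0,-0.2],[0,0,-0.4],[0,0,-0.6],[0,0,-0.75],[0,0,-0.85],[0,0,-0.95],[0,0,-1],[0,0,-1.05],[0,0,-1.1],[0,0,-1.1]],"roll":[0,0,0,0,0,0,0,0,0,0]}'
python3 - <<'E'
from h import *
snap('scene','s5');crop('s5',270,140,430,340,3.75,'s5c')
o=ctrl.get_obs();print(o['t'],o['tool_pos'],o['contact_force'])
E
```

```text
t: 9.5
tool_pos: [0.446, 0.0837, 0.0534]
tool_rot: [2.09, 2.345, 0.0]
contact_force: [0.2, 0.5, -3.1]
opening: 0.0106
9.55 [0.44592076 0.08368318 0.05345717] [-0.2371712  -0.11953939 -3.52432811]
```

View pics/s5c.png

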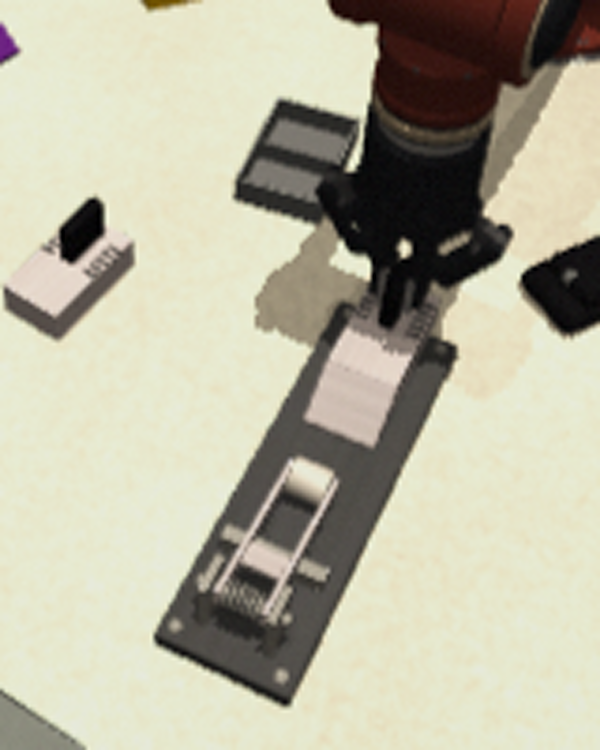

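```bash
python3 -m handwheel '{"offset":[[0,0,-0.02],[0,0,-0.03],[0,0,-0.04],[0,0,-0.04],[0.1,0.02,-0.04],[0.2,0.04,-0.04],[0.3,0.05,-0.04],[0.4,0.07,-0.04],[0.5,0.08,-0.04],[0.5,0.08,-0.04]],"roll":[0,0,0,0,0,0,0,0,0,0]}'
```

```text
t: 10.55
tool_pos: [0.4671, 0.087, 0.0531]
tool_rot: [2.089, 2.344, 0.003]
contact_force: [-1.3, 1.5, 4.8]
opening: 0.0107
```

```bash
python3 -m handwheel '{"offset":[[0.1,0.01,0],[0.2,0.02,0],[0.3,0.04,0],[0.4,0.05,0],[0.5,0.06,0],[0.6,0.07,0],[0.7,0.08,0],[0.8,0.09,0],[0.9,0.1,0],[1,0.12,0]],"roll":[0,0,0,0,0,0,0,0,0,0]}'
python3 - <<'E'
from h import *
snap('scene','s6');crop('s6',290,190,410,340,5,'s6c')
o=ctrl.get_obs();print(o['t'],o['tool_pos'],o['contact_force'])
E
```

```text
t: 11.55
tool_pos: [0.5038, 0.0914, 0.0531]
tool_rot: [-2.087, -2.343, 0.008]
contact_force: [-16.6, -3.7, 17.2]
opening: 0.0106
11.6 [0.50465573 0.09145985 0.0531241 ] [-13.66766472  -3.26825636  15.28157175]
```

View pics/s6c.png

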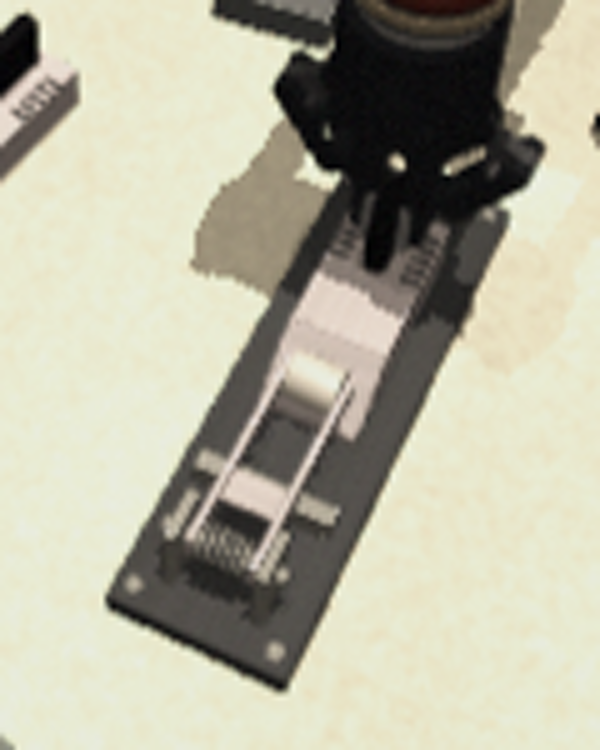

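The roller is climbing the wedge (roller at crop (315,378)) and the module is straight. I'll continue.

```bash
python3 -m handwheel '{"offset":[[0.1,0.01,0],[0.2,0.02,0],[0.3,0.04,0],[0.4,0.05,0],[0.5,0.06,0],[0.6,0.07,0],[0.7,0.08,0],[0.8,0.09,0],[0.85,0.1,0],[0.85,0.1,0]],"roll":[0,0,0,0,0,0,0,0,0,0]}'
python3 - <<'E'
from h import *
snap('scene','s7');crop('s7',290,190,410,340,5,'s7c')
o=ctrl.get_obs();print(o['t'],o['tool_pos'],o['contact_force'])
E
```

```text
t: 12.6
tool_pos: [0.5392, 0.0954, 0.0531]
tool_rot: [-2.089, -2.345, 0.003]
contact_force: [-9.2, -2.8, 11.5]
opening: 0.0106
12.65 [0.5392672  0.09541859 0.0531367 ] [-8.79709646 -1.96036745 10.47566795]
```

View pics/s7c.png

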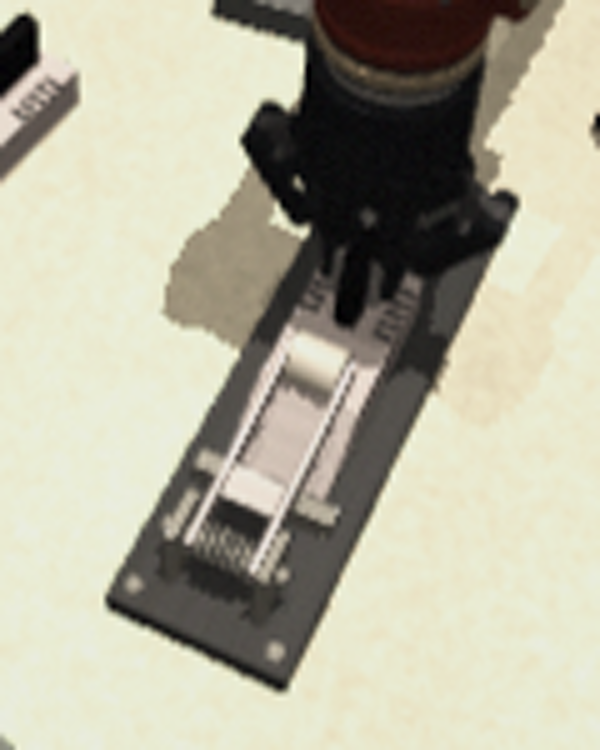

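```bash
python3 -m handwheel '{"offset":[[0.02,0,0],[0.03,0,0],[0.05,0.01,0],[0.06,0.01,0],[0.08,0.01,0],[0.09,0.01,0],[0.1,0.01,0],[0.1,0.01,0],[0.1,0.01,0],[0.1,0.01,0]],"roll":[0,0,0,0,0,0,0,0,0,0]}'
```

```text
t: 13.65
tool_pos: [0.5427, 0.0958, 0.0531]
tool_rot: [-2.089, -2.344, 0.004]
contact_force: [-11.8, -2.3, 13.0]
opening: 0.0105
```

```bash
python3 -m handwheel '{"offset":[[0.02,0,0],[0.03,0,0],[0.04,0.01,0],[0.05,0.01,0],[0.06,0.01,0],[0.07,0.01,0],[0.08,0.01,0],[0.08,0.01,0],[0.08,0.01,0],[0.08,0.01,0]],"roll":[0,0,0,0,0,0,0,0,0,0]}'
python3 - <<'E'
from h import *
snap('scene','s8');crop('s8',310,240,370,315,8,'s8c');snap('wrist','w8')
E
```

```text
t: 14.65
tool_pos: [0.5447, 0.0961, 0.0531]
tool_rot: [-2.087, -2.343, 0.008]
contact_force: [-16.2, -2.3, 17.3]
opening: 0.0105
```

View pics/s8c.png

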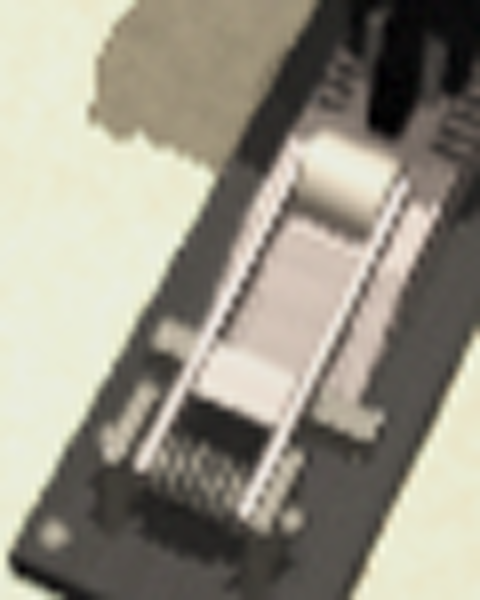

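```bash
python3 -m handwheel '{"offset":[[0.02,0,0],[0.03,0,0],[0.04,0,0],[0.05,0.01,0],[0.06,0.01,0],[0.06,0.01,0],[0.06,0.01,0],[0.06,0.01,0],[0.06,0.01,0],[0.06,0.01,0]],"roll":[0,0,0,0,0,0,0,0,0,0]}'
python3 - <<'E'
from h import *
o=ctrl.get_obs();print(o['tool_pos'],o['contact_force'])
E
```

```text
t: 15.75
tool_pos: [0.5447, 0.0961, 0.0531]
tool_rot: [-2.084, -2.34, 0.017]
contact_force: [-27.2, -4.5, 24.4]
opening: 0.0106
[0.54466565 0.09611594 0.05312046] [-27.21201376  -4.54532485  24.42273693]
```

The TCP hasn't advanced and the force has risen from 16 to 27 N, so the nose is against the stop. I'll relax the preload and then release.

```bash
python3 -m handwheel '{"offset":[[-0.03,0,0],[-0.05,-0.01,0.01],[-0.06,-0.01,0.01],[-0.07,-0.01,0.02],[-0.08,-0.01,0.02],[-0.08,-0.01,0.02],[-0.08,-0.01,0.02],[-0.08,-0.01,0.02],[-0.08,-0.01,0.02],[-0.08,-0.01,0.02]],"roll":[0,0,0,0,0,0,0,0,0,0]}'
python3 -m handwheel '{"offset":[[0,0,0],[0,0,0],[0,0,0],[0,0,0],[0,0,0],[0,0,0],[0,0,0],[0,0,0],[0,0,0],[0,0,0]],"roll":[0,0,0,0,0,0,0,0,0,0]}' 55
python3 - <<'E'
from h import *
snap('wrist','w9');o=ctrl.get_obs();print(o['t'],o['tool_pos'],o['contact_force'],o['opening'])
E
```

```text
t: 16.75
tool_pos: [0.5447, 0.0961, 0.0531]
tool_rot: [-2.088, -2.344, 0.005]
contact_force: [-10.2, -2.5, 8.6]
opening: 0.0107
t: 17.75
tool_pos: [0.5462, 0.0965, 0.0525]
tool_rot: [2.09, 2.346, 0.0]
contact_force: [0.8, 0.3, -0.5]
opening: 0.0548
17.8 [0.5461412  0.09648253 0.05248521] [0.22452578 0.20531081 0.42458439] 0.055324536855159784
```

View pics/w9.png

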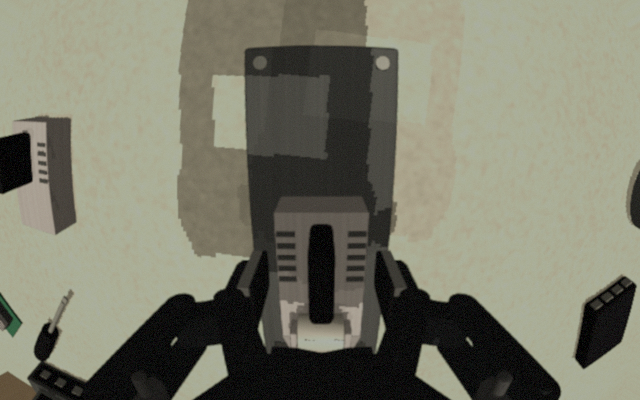

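The fingers are open and clear. The module (275–368) is centred between the bed edges (248–396), with the roller on its top at (322,330). I'll retreat straight up, then back.

```bash
python3 -m handwheel '{"offset":[[0,0,0.2],[0,0,0.6],[0,0,1.1],[0,0,1.7],[0,0,2.3],[0,0,2.9],[0,0,3.5],[0,0,4],[0,0,4.3],[0,0,4.3]],"roll":[0,0,0,0,0,0,0,0,0,0]}'
python3 -m handwheel '{"offset":[[-0.2,0.3,0],[-0.5,0.8,0],[-0.9,1.5,0],[-1.3,2.3,0],[-1.7,3.1,0],[-2.1,4,0],[-2.4,4.8,0],[-2.6,5.5,0],[-2.7,6,0],[-2.7,6,0]],"roll":[0,0,0,0,0,0,0,0,0,0]}'
python3 - <<'E'
from h import *
snap('scene','s9');crop('s9',290,190,410,340,5,'s9c');snap('top','t9');crop('t9',215,85,285,215,4.5,'t9c');crop('t9',200,80,460,260,3,'t9w');o=ctrl.get_obs();print(o['t'],o['tool_pos'],o['contact_force'])
E
```

```text
t: 18.8
tool_pos: [0.5475, 0.0966, 0.228]
tool_rot: [2.087, 2.343, 0.006]
contact_force: [0.1, 0.6, -0.7]
opening: 0.0553
t: 19.8
tool_pos: [0.4357, 0.3384, 0.2225]
tool_rot: [-2.084, -2.348, 0.005]
contact_force: [-0.3, -1.1, -0.2]
opening: 0.0549
19.9 [0.43691025 0.33640205 0.22293498] [-0.12760065 -0.58208915  0.60822235]
```

View pics/s9c.png

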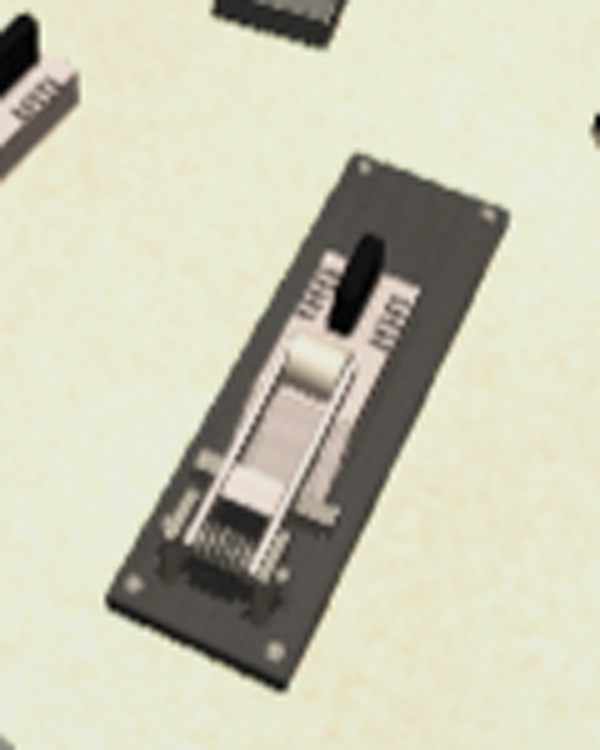

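View pics/t9c.png

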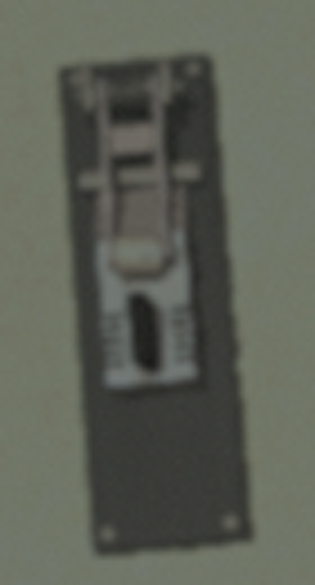

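View pics/t9w.png

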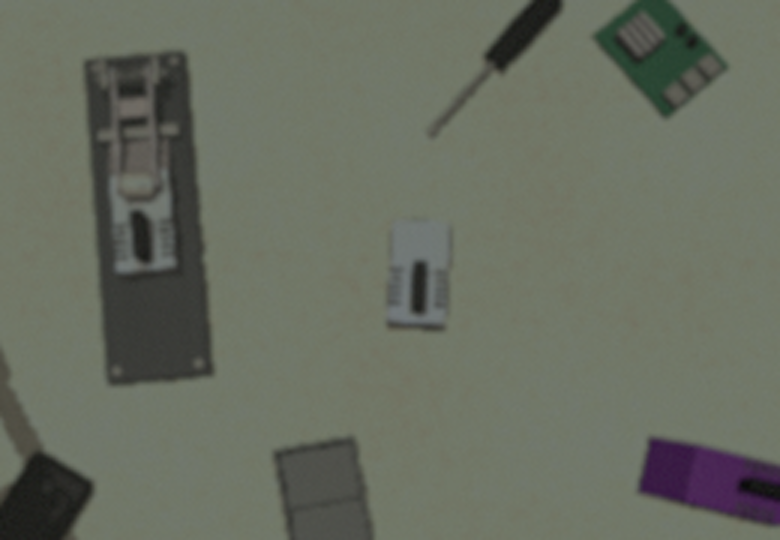

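Run:
```python
from fit import *
t=load('t9');s=load('s9');J=np.array([.6392,.1065,.1171])
def tj(p): 
    c,n=np.cos(J[2]),np.sin(J[2]);d=p[:2]-J[:2];return (np.array([c*d[0]+n*d[1],-n*d[0]+c*d[1]])*1000).round(1)
a=[tj(pix2z(t,*C((215,85),4.5,u,v),.045)) for u,v in((105,386),(200,379))]
b=[tj(pix2z(s,*C((290,190),5,u,v),.045)) for u,v in((330,250),(420,288))]
print('rear corners in jig mm',a,b)
print('stop TCP 95mm behind nose ->',tj(np.array([.5447,.0961]))+[95,0])
```

```text
rear corners in jig mm [array([-120.7,   27. ]), array([-122.1,  -26.5])] [array([-118.9,  -22.8]), array([-117.9,   25.6])]
stop TCP 95mm behind nose -> [-0.1  0.7]
```

The module's rear corners are at jig x -118 to -122 mm, where -120 is ideal. It is within about 1.5 mm of the centre line and under 2 degrees off straight, the arm is clear, and the square module hasn't moved. I'm handing in.

```bash
python3 -c "
from station import ctrl
print(ctrl.finish_job())"
```

```text
the job is handed in; nothing more can be done
None
```

I picked up the wedge-nosed module by its handle, set it on the bed, and slid it under the sprung roller until the nose met the end stop. I then let go and moved the arm clear, and handed the job in at about 20 s.

- **Nose at the stop:** the tool stopped advancing while the force rose from 16 to 27 N. Its position there puts the nose at jig x ≈ 0 mm, y ≈ +1 mm.
- **Position after release:** the rear corners measured at jig x -118 to -122 mm (ideal -120), within about 1.5 mm of the centre line and under 2° off straight. The two cameras disagreed by about 3 mm, which is well inside the tolerance.
- **Roller and flatness:** the pictures show the roller resting on the flat top and the module lying flat. I could not read the roller arm's angle or the module's tilt directly, so those are judged by eye.
- **Square module:** it looked unmoved in the top picture; I did not measure it.

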